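# Unlatch a moulding and hold it up level for sighting

## Task

A length of picture-frame moulding lies latched in the two-saddle wooden rest. Slide the latch's upright grip back, away from the moulding, fully to its end stop without prising the moulding up; then lift the moulding straight up, at least 10 cm above the saddles. Finish while still holding it in the air over the rest, level and steady for sighting along, with the latch left back and the other things undisturbed.

Things in the scene. Friction and masses are not known exactly. Their poses are not given: they have to be found in the camera images.
- rest: wooden rest fixed to the bench; origin: centre of its underside; y along the moulding, -x the latch side (towards the robot). Base board 74 x 260 x 12 mm. Saddles 66 x 30 mm at y = -95 and +95, seat z = 50, cheeks to z = 60 each side, 42 apart. Between y = -80 and 80 the moulding is free at both sides and beneath down to z = 12. Latch arm at y = 95 +-20: x -29 to -129, z 44 to 75
- latch (a joint): latch, in m: a flat steel tongue 24 mm wide (z 67 to 73 mm) crossing 3 mm above the moulding at y = +95 mm of the rest. Slides along the rest's -x: 0 = fully in over the moulding, 0.050 = end stop, fully back, about 20 mm clear of the moulding's edge. Starts between 0 and 0.012. About 1.5 N friction, no spring, stays where left
- latch_grip (a point): middle of the latch's upright dark wooden grip, a block 16 mm along the slide x 30 mm (y) x 34 mm high; point 97.5 mm above the bench, 13 mm below the grip's top, 24 mm above the steel tongue. At latch value q it is at x = -60 mm - q, y = 95 mm in the rest's frame
- moulding: straight length of picture-frame moulding, loose, 35 (x) x 340 (y, its length) x 14 mm (z), 0.08 to 0.17 kg, uniform; origin at the centre of its underside. It lies in the saddles (underside 50 mm above the bench) along the rest's y axis, shifted along it by up to 35 mm; grip it across its 35 mm width at its middle
- sanding_block: cork sanding block 61 x 112 x 30 mm, loose, lying behind the rest; leave alone. Origin: centre of underside
- stub_driver: short screwdriver 104 mm long, 30 mm thick, loose, lying behind the rest; leave alone. Origin: centre of underside
- offcut: pine offcut 40 x 120 x 20 mm, loose, on the bench to the left; leave alone. Origin: centre of underside
- tape_roll: roll of masking tape, 96 mm across, 25 mm high, loose, on the bench to the left; leave alone. Origin: centre of underside

How it is judged:
On the way, in this order (a step that is already met when the one before it is completed fails the run):
1. the latch is fully back at its end stop while the moulding still lies in the saddles (value of joint latch above 0.046 m and z of moulding in the frame of rest below 0.056 m and angle between moulding's own z axis and vertical below 0.05 rad), for 0.2 s.
2. the moulding is lifted level, about 10 cm above the saddles, in the gripper (z of moulding in the frame of rest above 0.14 m and angle between moulding's own z axis and vertical below 0.1 rad and contact force between the fingers and moulding above 1 N), for 0.2 s.
At the end, for the whole second after the job is handed in: latch within 6 mm of its stop; only the fingers hold the moulding: underside over 90 mm above the saddle seats (140 mm above the bench), its middle within 120 mm of the rest's centre in plan, within 0.10 rad of level, at rest; other loose things within 30 mm of where they were (all of step 2 and value of joint latch above 0.044 m and horizontal distance between moulding and rest below 0.12 m and contact force between moulding and rest below 0.1 N and linear speed of moulding below 0.03 m/s and angular speed of moulding below 0.15 rad/s and distance of each of sanding_block, stub_driver, offcut, tape_roll from where it was at the start of the episode below 0.03 m); the arm keeps its last pose, push and grip.
It fails at once if the moulding is prised up in its saddles before the latch is fully back (value of joint latch below 0.044 m and (z of moulding in the frame of rest above 0.0525 m or angle between moulding's own z axis and vertical above 0.03 rad)).
It fails at once if a bystander is knocked away (over 30 mm) (distance of any of sanding_block, stub_driver, offcut, tape_roll from where it was at the start of the episode above 0.03 m).
It also fails if it takes over 40 s, if anything falls off the work surface, if the arm or the gripper's body presses on something with over 40 N, if the wrist force passes 120 N, or if a joint passes its speed limit or range.

## Robot

A 6-joint arm with a two-finger parallel gripper is mounted at the origin on a cart in front of the work surface, level with it; the furniture and walls round the work are solid. World frame = base frame: x ahead of the robot, y to its left, z up, the work surface at z = 0. Lengths are in m, angles in rad, forces in N, time in s.
With the tool pointing down it reaches from about 0.3 to 0.775 m from the base axis. Payload 14.6 kg.
Tool frame: the origin (TCP) lies where the fingers leave the gripper's body, on its centre line; the fingertips stand 73 mm ahead of it and the grasp point (between the pads) lies 54 mm ahead of it; z points along the fingers, y is the line along which they close (so a half turn about z gives the same grasp; the last joint's range is limited). The gripper opens to 85 mm and grips with 20 to 120 N. Pads are 22 mm wide; open, the fingers measure 114 mm over their backs; the gripper's body (76 mm by 85 mm) begins 54 mm behind the grasp point. The pads swing forward as they close: fully open they stand 13 mm farther back than shut.
Start: joints at [1.236, 0.3, 1.521, -0, 1.321, -0.067], TCP at [0.146, 0.53, 0.304] pointing down, gripper open.
Joint ranges: [-3.03, 3.03], [-0.79, 2.21], [0.23, 2.52], [-1.04, 4.18], [0, 3.07], [-2.55, 2.55]. Speed limits (rad/s): [2.22, 2.22, 2.57, 3.14, 3.14, 3.14].

## Interface

Orientations are given as a unit quaternion [w, x, y, z].
In Python, from rig import robot gives the robot as it stands.
- The arm moves only by the shell command python3 -m jog 'ROWS' [OPENING]. ROWS is JSON, a list of rows, each a list of 6 numbers: the shift along the world's x, y, z scaled (see below), then the turn, a rotation vector about the world's x, y, z scaled (see below). A call has 1 to 20 rows; each row shifts and turns the commanded pose from where the row before left it; what a row does not reach is not made up. The controller multiplies each number of a shift by 0.02 m and each number of a turn by 0.08 rad. A row lasts 1/12 s, in which the tool goes at most 41.7 mm and 7.16 degrees, less where a joint would pass 70% of its speed; a pose out of reach is approached as far as the arm can. A call with a number of a shift or a turn outside -1 to 1 is refused whole. A call with a gripper value outside its range is refused whole. OPENING is the opening, from 0 (shut) to 1 (fully open), set as the call begins (- or left out, the last holds). The fingers move at their own pace and stop on an object; the grip force is fixed at half the most. Time passes only in rows, so rows that do not move let the fingers close. It gives the time, the measured TCP pose, the force, the opening and the grip force at its end, in the units of the state.
- robot.state(): the state, without advancing time (a new reading comes with each control period).
- robot.read_camera(name): name is "scene" or "top" or "wrist"; returns a dict with "frame" (400x640x3 uint8, red, green, blue), "vertical_fov" (degrees; the focal length in pixels is half the picture's height over the tangent of half this angle, whatever the lens; pixels are square), "cx", "cy" (the principal point, pixels), "cam_to_world" (4x4, takes a point from camera to world coordinates). Camera axes: x right, y down, z forward; pixel columns grow to the right and rows downward; lengths in m; the calibration is good to about 2 mm. A picture is of the moment at which its call begins. There is no depth.
- robot.finish_job(): hands the job in; it is judged then, once.
Trained networks look in the newest picture that a camera, given by its name, has taken for a name from the list of things; names that differ only in an ending like _2 or _b are one class to them, and where a whole thing is asked for, a point or a joint stands for the part that bears it (a point fixed in the world has none). Each returns a list of dicts, best first, with "confidence" (0 to 1); they miss things now and then, are a little off and sometimes report something else, mostly with a low value. They report only what shows in the picture. A call takes as long as a camera call.
- robot.spot_in(camera, name): "bbox" ([left, top, width, height] in pixels, round what is visible of it).
The state is a dict: "time_s": time; "joint_pos": joint angles; "joint_vel": joint speeds; "joint_torque": joint torques, N m; "eef_pos": TCP position; "orientation": TCP orientation; "wrist_force": force on the tool from outside, world axes, zero at the start; "moment": the same for the moment, N m; "width": opening from 0.0 (shut) to 1.0 (fully open); "gripper_force": force on a finger pad.
Only numpy, scipy, OpenCV 4.12 (cv2) and the standard library are available. Lean on these libraries where they do the work, as an engineer would, in place of code of your own. Each camera call takes 0.05 s, during which the arm holds its last target. There are 200 camera calls.

## Working session

There is one attempt and no reset: what is moved stays moved. The work goes in short steps, Python scripts to look and compute and a shell command to move; the robot and the scene stay as the last step left them, time stands still between calls to the robot, and variables do not carry over. Pictures are saved under pics/ and viewed, at most 11 in all, crops included, and the job is handed in when it is done.

```bash
mkdir -p pics; python3 - <<'E'
from rig import robot
import cv2,numpy as np,pickle
s=robot.state();print(s)
d={}
for c in("scene","top","wrist"):
    r=robot.read_camera(c);d[c]=r
    cv2.imwrite(f"pics/{c}0.png",r["frame"][:,:,::-1]);print(c,r["vertical_fov"],r["cx"],r["cy"],np.round(r["cam_to_world"],3).tolist())
    for n in("rest","latch_grip","moulding"):
        print(n,[(np.round(x["bbox"]).tolist(),round(x["confidence"],2)) for x in robot.spot_in(c,n)[:2]])
pickle.dump(d,open("c0.pkl","wb"))
E
```

```text
{'time_s': 0.0, 'joint_pos': array([ 1.23642809e+00,  3.00472029e-01,  1.52161523e+00, -1.96238268e-06,
        1.32072085e+00, -6.66059587e-02]), 'joint_vel': array([ 0.00022264,  0.00113854,  0.00050377,  0.00016914, -0.00310646,
       -0.00067276]), 'joint_torque': array([-4.92908839e-04, -5.43508923e+01, -3.61796951e+01, -1.12236542e-04,
        4.02570498e-03,  1.89966647e-05]), 'eef_pos': array([0.14546819, 0.53024412, 0.30330631]), 'orientation': array([-1.20094830e-04,  1.33481280e-01,  9.91051148e-01, -5.95740822e-04]), 'wrist_force': array([-0.17742797, -0.84324302, -0.27962642]), 'moment': array([ 0.05582693, -0.00263384,  0.0508735 ]), 'gripper_force': 0.0, 'width': 1.0025222316579545}
scene 57.43895125201878 323.45691235782596 193.2163286634282 [[0.645, -0.484, 0.592, -0.081], [-0.764, -0.418, 0.491, -0.551], [0.01, -0.769, -0.64, 0.77], [0.0, 0.0, 0.0, 1.0]]
rest [([322.0, 206.0, 100.0, 68.0], 0.87)]
latch_grip [([334.0, 202.0, 27.0, 21.0], 0.72)]
moulding [([333.0, 193.0, 98.0, 74.0], 0.96)]
top 51.122024127161545 320.3133782710461 201.58919190025904 [[-0.089, -0.974, 0.208, 0.377], [-0.996, 0.087, -0.016, -0.006], [-0.002, -0.209, -0.978, 1.073], [0.0, 0.0, 0.0, 1.0]]
rest [([346.0, 188.0, 99.0, 66.0], 0.8)]
latch_grip [([357.0, 198.0, 11.0, 35.0], 0.64)]
moulding [([325.0, 188.0, 138.0, 25.0], 0.61)]
wrist 58.45244958931345 323.29401572907307 210.2649720807382 [[0.263, 0.929, 0.262, 0.08], [0.965, -0.253, -0.072, 0.548], [-0.001, 0.272, -0.962, 0.372], [0.0, 0.0, 0.0, 1.0]]
rest []
latch_grip []
moulding []
```

View pics/top0.png

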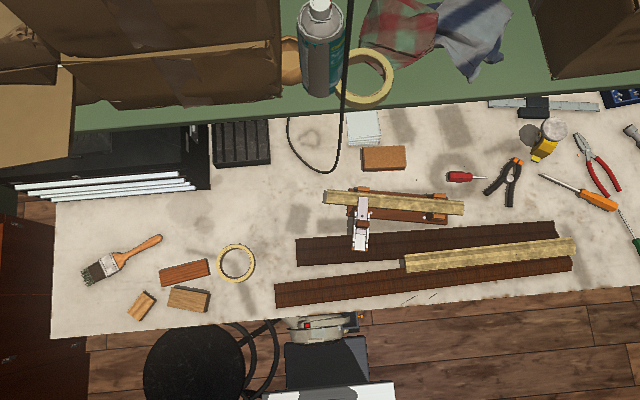

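View pics/scene0.png

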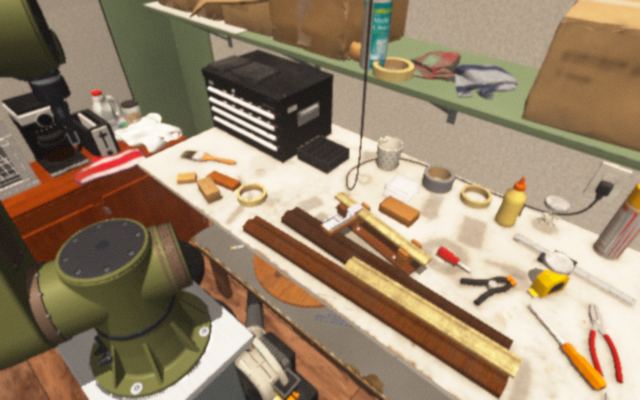

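The top view shows the moulding from about (323,196) to (464,208), the latch and grip at about (361,220), and the sanding block and driver behind the rest. I'll enlarge both views.

```bash
cat > h.py <<'E'
import numpy as np
def ray(r,u,v):
    f=200/np.tan(np.radians(r["vertical_fov"])/2);M=np.array(r["cam_to_world"])
    return M[:3,3],M[:3,:3]@np.array([(u-r["cx"])/f,(v-r["cy"])/f,1])
def onz(r,u,v,z):
    o,d=ray(r,u,v);return o+d*(z-o[2])/d[2]
def proj(r,p):
    f=200/np.tan(np.radians(r["vertical_fov"])/2);M=np.array(r["cam_to_world"])
    q=M[:3,:3].T@(np.array(p)-M[:3,3]);return np.array([r["cx"]+f*q[0]/q[2],r["cy"]+f*q[1]/q[2]])
E
python3 - <<'E'
import pickle,cv2,numpy as np
d=pickle.load(open("c0.pkl","rb"))
a=d["top"]["frame"][175:265,310:475];b=d["scene"]["frame"][180:285,310:450]
cv2.imwrite("pics/t1.png",cv2.resize(a,(790,431),interpolation=cv2.INTER_CUBIC)[:,:,::-1])
cv2.imwrite("pics/s1.png",cv2.resize(b,(790,592),interpolation=cv2.INTER_CUBIC)[:,:,::-1])
E
```

```text
(no output)
```

View pics/t1.png

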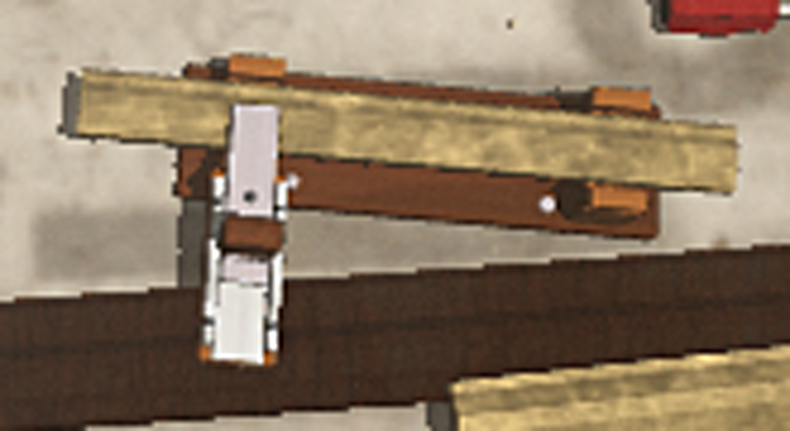

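View pics/s1.png

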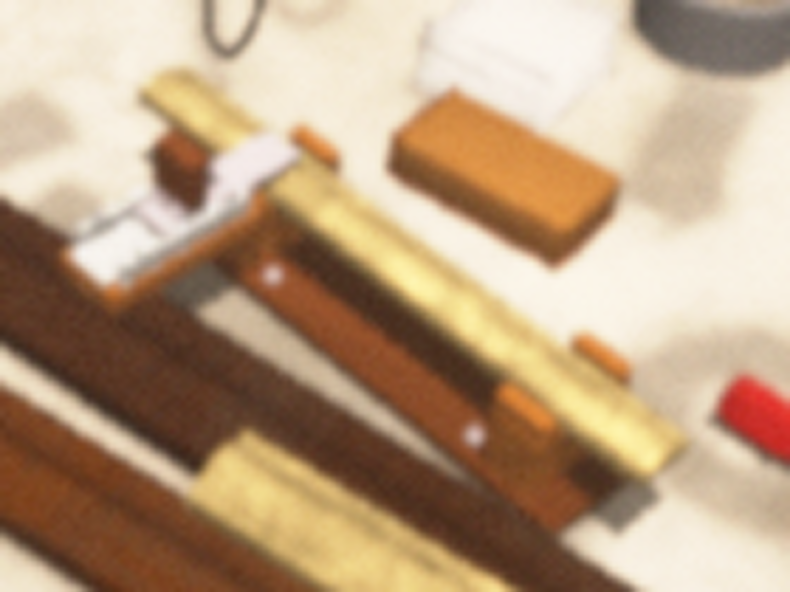

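The crops show the moulding top-face corners at about (80,70), (738,126), (735,193), (78,137) and the grip top at about (251,232). The cheek tops are at (257,66) and (622,97).

```bash
python3 - <<'E'
import pickle,numpy as np
from h import *
d=pickle.load(open("c0.pkl","rb"));t=d["top"];s=d["scene"]
T=lambda u,v,z:onz(t,310+(u+.5)/4.788-.5,175+(v+.5)/4.788-.5,z)
c=[T(u,v,.064) for u,v in((80,70),(738,126),(735,193),(78,137))];print(np.round(c,4))
L=(c[0]+c[3])/2;R=(c[1]+c[2])/2;ax=(L-R);print("len",np.linalg.norm(ax),"mid",(L+R)/2,"yaw",np.arctan2(-ax[0],ax[1]))
ex=np.array([ax[1],-ax[0],0])/np.linalg.norm(ax);ey=np.array([-ex[1],ex[0],0])
g=T(251,232,.1105);print("grip",g)
for n,p in(("cheekL",T(257,66,.06)),("cheekR",T(622,97,.06)),("cheekRfront",T(618,197,.06)),("grip",g)):
    q=p-(L+R)/2;print(n,q@ex,q@ey)
# check against scene: project midpoints/ends
m=(L+R)/2
for n,p in(("grip top",g),("L end",L),("R end",R)):
    u=proj(s,p);print(n,(u-[310,180])*5.643)
for n in("sanding_block","stub_driver"):
    pass
E
```

```text
[[ 0.6218 -0.0406  0.064 ]
 [ 0.562  -0.3756  0.064 ]
 [ 0.5274 -0.3685  0.064 ]
 [ 0.5865 -0.0363  0.064 ]]
len 0.3388187091015795 mid [ 0.57443715 -0.20524148  0.064     ] yaw -0.1763033178179159
grip [ 0.52236502 -0.1144124   0.1105    ]
cheekL 0.02887373886447433 0.078756805668592
cheekR 0.02881635412987235 -0.1110200595750215
cheekRfront -0.024124304222223864 -0.11046342702118195
grip -0.0671955913459639 0.08028811707585565
grip top [177.0863109  141.56782964]
L end [155.82207448  68.4515563 ]
R end [663.56957483 448.12208828]
```

```bash
R='[0.508,-0.8125,0,0,0,-0.463]'; python3 -m jog '[[0.508,-0.8125,0,0,0,-0.463],[0.508,-0.8125,0,0,0,-0.463],[0.508,-0.8125,0,0,0,-0.463],[0.508,-0.8125,0,0,0,-0.463],[0.508,-0.8125,0,0,0,-0.463],[0.508,-0.8125,0,0,0,-0.463],[0.508,-0.8125,0,0,0,-0.463],[0.508,-0.8125,0,0,0,-0.463],[0.508,-0.8125,0,0,0,-0.463],[0.508,-0.8125,0,0,0,-0.463],[0.508,-0.8125,0,0,0,-0.463],[0.508,-0.8125,0,0,0,-0.463],[0.508,-0.8125,0,0,0,-0.463],[0.508,-0.8125,0,0,0,-0.463],[0.508,-0.8125,0,0,0,-0.463],[0.508,-0.8125,0,0,0,-0.463],[0.508,-0.8125,0,0,0,-0.463],[0.508,-0.8125,0,0,0,-0.463],[0.508,-0.8125,0,0,0,-0.463],[0.508,-0.8125,0,0,0,-0.463]]' 0
python3 -m jog '[[0.508,-0.8125,0,0,0,-0.463],[0.508,-0.8125,0,0,0,-0.463],[0.508,-0.8125,0,0,0,-0.463],[0.508,-0.8125,0,0,0,-0.463],[0.508,-0.8125,0,0,0,-0.463],[0.508,-0.8125,0,0,0,-0.463],[0.508,-0.8125,0,0,0,-0.463],[0.508,-0.8125,0,0,0,-0.463],[0.508,-0.8125,0,0,0,-0.463],[0.508,-0.8125,0,0,0,-0.463],[0.508,-0.8125,0,0,0,-0.463],[0.508,-0.8125,0,0,0,-0.463],[0.508,-0.8125,0,0,0,-0.463],[0.508,-0.8125,0,0,0,-0.463],[0.508,-0.8125,0,0,0,-0.463],[0.508,-0.8125,0,0,0,-0.463],[0.508,-0.8125,0,0,0,-0.463],[0.508,-0.8125,0,0,0,-0.463],[0.508,-0.8125,0,0,0,-0.463],[0.508,-0.8125,0,0,0,-0.463],[0,0,0,0,0,0]]' 0 ; python3 -m jog '[[0,0,0,0,0,0]]'
python3 - <<'E'
from rig import robot
import cv2,numpy as np,pickle
d={}
for c in("wrist","top"):
    d[c]=r=robot.read_camera(c);cv2.imwrite(f"pics/{c}2.png",r["frame"][:,:,::-1])
pickle.dump(d,open("c2.pkl","wb"))
s=robot.state();print(s["joint_pos"],s["eef_pos"],s["orientation"])
E
```

```text
time_s: 2.27
eef_pos: [0.3491, 0.2045, 0.304]
orientation: [0.0, 0.484, 0.875, 0.0]
wrist_force: [0.6, 1.5, -0.4]
width: 0.004
gripper_force: 0.0
time_s: 2.35
eef_pos: [0.3498, 0.2036, 0.304]
orientation: [0.0, 0.485, 0.874, 0.0]
wrist_force: [0.3, -0.1, -0.4]
width: 0.007
gripper_force: 0.0
[ 4.40951417e-01 -3.14662981e-02  1.89675080e+00  1.27825827e-04
  1.27613995e+00 -1.20380178e-01] [0.34886446 0.20513878 0.30396381] [-3.79869353e-07  4.83589436e-01  8.75294948e-01  1.03986862e-04]invalid input at $: expected 1 to 20 rows
```

View pics/wrist2.png

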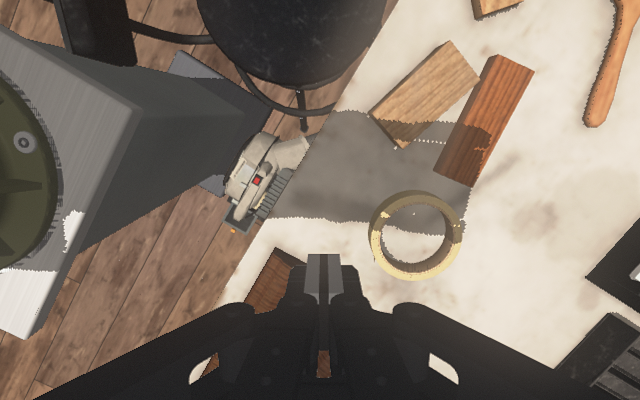

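The wrist view shows the tape roll and offcuts. The second call had 21 rows and was refused, so the arm is only halfway. I'll send it again with 20.

```bash
python3 -m jog '[[0.508,-0.8125,0,0,0,-0.463],[0.508,-0.8125,0,0,0,-0.463],[0.508,-0.8125,0,0,0,-0.463],[0.508,-0.8125,0,0,0,-0.463],[0.508,-0.8125,0,0,0,-0.463],[0.508,-0.8125,0,0,0,-0.463],[0.508,-0.8125,0,0,0,-0.463],[0.508,-0.8125,0,0,0,-0.463],[0.508,-0.8125,0,0,0,-0.463],[0.508,-0.8125,0,0,0,-0.463],[0.508,-0.8125,0,0,0,-0.463],[0.508,-0.8125,0,0,0,-0.463],[0.508,-0.8125,0,0,0,-0.463],[0.508,-0.8125,0,0,0,-0.463],[0.508,-0.8125,0,0,0,-0.463],[0.508,-0.8125,0,0,0,-0.463],[0.508,-0.8125,0,0,0,-0.463],[0.508,-0.8125,0,0,0,-0.463],[0.508,-0.8125,0,0,0,-0.463],[0.508,-0.8125,0,0,0,-0.463]]' 0 ; python3 -m jog '[[0,0,0,0,0,0],[0,0,0,0,0,0]]'
python3 - <<'E'
from rig import robot
import cv2,numpy as np,pickle
d={}
for c in("wrist","top"):
    d[c]=r=robot.read_camera(c);cv2.imwrite(f"pics/{c}3.png",r["frame"][:,:,::-1])
pickle.dump(d,open("c3.pkl","wb"))
print(robot.spot_in("wrist","latch_grip")[:1],robot.spot_in("wrist","moulding")[:1])
s=robot.state();print(s["joint_pos"],s["eef_pos"],s["orientation"])
E
```

```text
time_s: 4.12
eef_pos: [0.5526, -0.1193, 0.3038]
orientation: [-0.0, 0.767, 0.641, 0.0]
wrist_force: [-0.4, -0.5, -0.2]
width: -0.004
gripper_force: 0.0
time_s: 4.28
eef_pos: [0.5522, -0.1192, 0.3034]
orientation: [-0.0, 0.767, 0.642, -0.0]
wrist_force: [-0.2, 0.8, 0.4]
width: -0.001
gripper_force: 0.0
[{'bbox': [261.8, 178.7, 110.9, 45.1], 'confidence': 0.91}] [{'bbox': [347.4, 84.0, 44.6, 226.0], 'confidence': 0.87}]
[-2.76698631e-01  3.31821767e-01  1.47877374e+00  1.15153983e-04
  1.33088060e+00 -9.97682160e-02] [ 0.55177238 -0.11862693  0.30404577] [1.67421424e-05 7.66823208e-01 6.41858365e-01 7.90182059e-05]
```

View pics/wrist3.png

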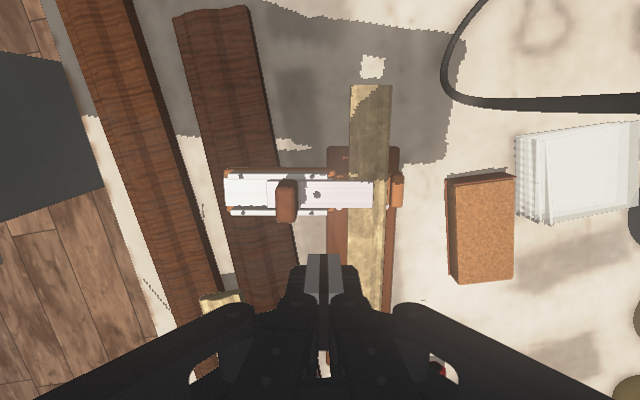

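The wrist view shows the grip top at about (287,194), the moulding running vertically at u 350–392, and closed fingers to the right of the grip. I'll check these against the calibration.

```bash
python3 - <<'E'
import pickle,numpy as np
from h import *
from scipy.spatial.transform import Rotation as R
d=pickle.load(open("c3.pkl","rb"));w=d["wrist"]
print("grip",onz(w,287,194,.1105))
a=[onz(w,u,v,.064) for u,v in((350,90),(392,90),(349,160))];print(np.round(a,4))
m=(a[0]+a[1])/2;ax=np.array([.1754,.9845,0]);print("mid from wrist",m-.17*ax)
b=onz(w,383,300,.064);e=onz(w,392,90,.064);print("right edge yaw",np.arctan2(-(e-b)[0],(e-b)[1]))
o=np.array([.5518,-.1186,.304]);T=R.from_quat([.767,.642,0,0]).as_matrix();print("toolY",T[:,1],np.arctan2(T[1,1],T[0,1]))
p=proj(w,o+.073*T[:,2]);print("tip px",p)
for s in(-1,1):print(proj(w,o+.073*T[:,2]+s*.0145*T[:,1]))
E
```

```text
grip [ 0.52742617 -0.10731546  0.1105    ]
[[ 0.5891 -0.0407  0.064 ]
 [ 0.6229 -0.0468  0.064 ]
 [ 0.5794 -0.0971  0.064 ]]
mid from wrist [ 0.57620862 -0.21110508  0.064     ]
right edge yaw -0.169337614803673
toolY [ 0.98438207 -0.17604525  0.        ] -0.17696750272583464
tip px [320.44984248 272.98499844]
[286.79431881 272.96590334]
[354.10284638 273.00409211]
```

```bash
python3 -m jog '[[0.175,0.125,-0.6,0,0,0],[0.175,0.125,-0.6,0,0,0],[0,0,-0.6,0,0,0],[0,0,-0.6,0,0,0],[0,0,-0.6,0,0,0],[0,0,-0.6,0,0,0],[0,0,-0.6,0,0,0],[0,0,-0.6,0,0,0],[0,0,-0.6,0,0,0],[0,0,-0.6,0,0,0],[0,0,-0.6,0,0,0],[0,0,-0.6,0,0,0],[0,0,0,0,0,0],[0,0,0,0,0,0]]' 0
python3 - <<'E'
from rig import robot
import cv2
r=robot.read_camera("wrist");cv2.imwrite("pics/w4.png",r["frame"][:,:,::-1])
E
```

```text
time_s: 5.65
eef_pos: [0.5588, -0.1146, 0.1593]
orientation: [-0.0, 0.767, 0.641, -0.0]
wrist_force: [0.4, -0.9, -0.1]
width: -0.001
gripper_force: 0.0
```

View pics/w4.png

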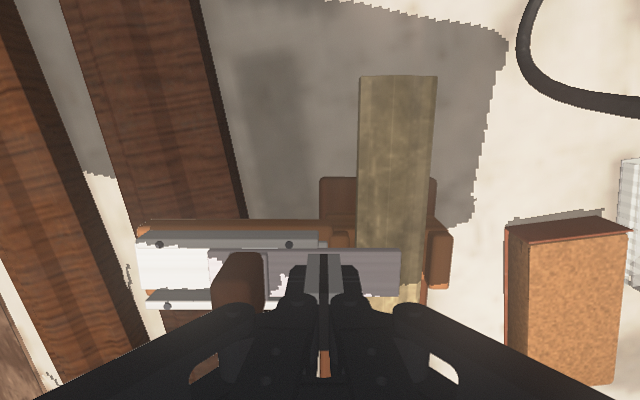

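The closed fingers are just in front of (right of) the grip at about (240,280) and aligned with it. I'll push along −x of the rest.

```bash
python3 -m jog '[[-0.197,0.035,0,0,0,0],[-0.197,0.035,0,0,0,0],[-0.197,0.035,0,0,0,0],[-0.197,0.035,0,0,0,0],[-0.197,0.035,0,0,0,0],[-0.197,0.035,0,0,0,0],[-0.197,0.035,0,0,0,0],[-0.197,0.035,0,0,0,0],[-0.197,0.035,0,0,0,0],[-0.197,0.035,0,0,0,0],[-0.197,0.035,0,0,0,0]]' 0; python3 -m jog '[[-0.1,0.018,0,0,0,0],[-0.1,0.018,0,0,0,0],[0,0,0,0,0,0]]';python3 -m jog '[[-0.1,0.018,0,0,0,0],[-0.1,0.018,0,0,0,0],[0,0,0,0,0,0]]'
```

```text
time_s: 6.62
eef_pos: [0.5152, -0.1068, 0.1599]
orientation: [0.0, 0.767, 0.641, 0.0]
wrist_force: [1.9, 0.3, 1.7]
width: -0.0
gripper_force: 0.9
time_s: 6.87
eef_pos: [0.5112, -0.1061, 0.1598]
orientation: [-0.0, 0.767, 0.641, -0.0]
wrist_force: [0.2, 0.3, 0.0]
width: 0.002
gripper_force: 0.0
time_s: 7.12
eef_pos: [0.5073, -0.1054, 0.1598]
orientation: [-0.0, 0.767, 0.641, -0.0]
wrist_force: [0.1, 0.9, -0.7]
width: -0.001
gripper_force: 0.0
```

```bash
for i in 1; do python3 -m jog '[[-0.1,0.018,0,0,0,0],[-0.1,0.018,0,0,0,0]]';python3 -m jog '[[-0.1,0.018,0,0,0,0]]';python3 -m jog '[[-0.1,0.018,0,0,0,0]]'; python3 -m jog '[[-0.1,0.018,0,0,0,0]]'; done
python3 - <<'E'
from rig import robot
import cv2
r=robot.read_camera("wrist");cv2.imwrite("pics/w5.png",r["frame"][:,:,::-1])
E
```

```text
time_s: 7.28
eef_pos: [0.5046, -0.105, 0.1601]
orientation: [0.002, 0.767, 0.641, 0.001]
wrist_force: [27.2, -4.0, -16.9]
width: -0.002
gripper_force: 12.8
time_s: 7.37
eef_pos: [0.504, -0.1049, 0.1602]
orientation: [0.004, 0.767, 0.641, 0.003]
wrist_force: [43.5, -6.9, -29.2]
width: 0.001
gripper_force: 21.3
time_s: 7.45
eef_pos: [0.5034, -0.1048, 0.1604]
orientation: [0.006, 0.767, 0.641, 0.004]
wrist_force: [60.0, -10.1, -39.1]
width: -0.0
gripper_force: 29.3
time_s: 7.53
eef_pos: [0.5029, -0.1047, 0.1607]
orientation: [0.008, 0.767, 0.641, 0.006]
wrist_force: [75.7, -12.4, -50.5]
width: -0.0
gripper_force: 37.2
```

View pics/w5.png

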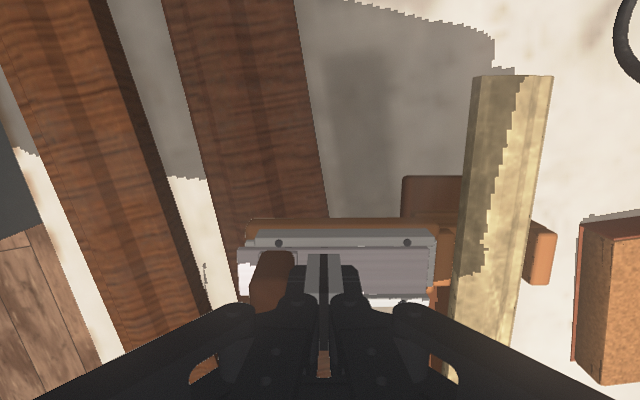

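The latch is at its end stop: tongue end at u≈435, moulding edge at u≈457, still seated. Next I'll back off, rise and open the fingers.

```bash
python3 -m jog '[[0.2,-0.035,0,0,0,0],[0.2,-0.035,0,0,0,0],[0.2,-0.035,0,0,0,0],[0,0,0,0,0,0],[0,0,0.5,0,0,0],[0,0,0.5,0,0,0],[0,0,0.5,0,0,0],[0,0,0.5,0,0,0],[0,0,0.5,0,0,0],[0.5,-0.8,0.4,0,0,0],[0.5,-0.8,0,0,0,0],[0.5,-0.8,0,0,0,0],[0.5,-0.8,0,0,0,0],[0.5,-0.8,0,0,0,0],[0.5,-0.8,0,0,0,0],[0,0,0,0,0,0]]' 0;  python3 -m jog '[[0,0,0,0,0,0],[0,0,0,0,0,0]]' 1
python3 - <<'E'
from rig import robot
import cv2,pickle
r=robot.read_camera("wrist");cv2.imwrite("pics/w6.png",r["frame"][:,:,::-1])
pickle.dump({"wrist":r,"top":robot.read_camera("top"),"s":robot.state()},open("c6.pkl","wb"))
print(robot.state()["eef_pos"])
E
```

```text
time_s: 8.92
eef_pos: [0.5704, -0.2041, 0.2186]
orientation: [0.001, 0.768, 0.641, 0.0]
wrist_force: [-0.1, -0.8, -0.4]
width: 0.001
gripper_force: 0.0
time_s: 9.08
eef_pos: [0.5693, -0.2014, 0.2183]
orientation: [-0.0, 0.767, 0.641, -0.0]
wrist_force: [0.1, 0.1, -0.7]
width: 0.271
gripper_force: 0.0
[ 0.56936693 -0.20111382  0.2182863 ]
```

View pics/w6.png

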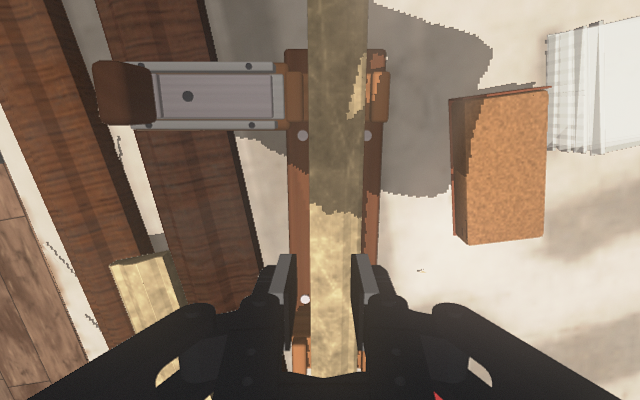

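The latch is fully back (grip at (125,92)). The moulding edges are at u≈308 and 365, between the opening fingers. I'll compute the remaining offset.

```bash
python3 - <<'E'
import pickle,numpy as np
from h import *
d=pickle.load(open("c6.pkl","rb"));w=d["wrist"];o=d["s"]["eef_pos"]
ex=np.array([.9844,-.176,0]);ey=np.array([.176,.9844,0])
for v,l,r in((20,307,369),(220,309,363),(330,310,358)):
    a,b=onz(w,l,v,.064),onz(w,r,v,.064);m=(a+b)/2;print((m-o)@ex,(m-o)@ey,(b-a)@ex)
t=np.array([.575,-.208,0]);print((t-o)@ex,(t-o)@ey,t-o)
# bracket screw / saddles: left saddle far edge
E
```

```text
0.009169166107562288 0.11653314823086604 0.034908874134556046
0.009168430998529492 -0.001355111091016868 0.03523124707200548
0.008524481091699765 -0.08367394499684075 0.034312430472244505
0.006757157066262819 -0.0057873340907906206 [ 0.00563307 -0.00688618 -0.2182863 ]
```

```bash
python3 -m jog '[[0.17,-0.18,0,0,0,0],[0.17,-0.18,0,0,0,0],[0,0,0,0,0,0],[0,0,0,0,0,0],[0,0,0,0,0,0],[0,0,-0.565,0,0,0],[0,0,-0.565,0,0,0],[0,0,-0.565,0,0,0],[0,0,-0.565,0,0,0],[0,0,-0.565,0,0,0],[0,0,-0.565,0,0,0],[0,0,-0.565,0,0,0],[0,0,-0.565,0,0,0],[0,0,-0.565,0,0,0],[0,0,-0.565,0,0,0],[0,0,0,0,0,0],[0,0,0,0,0,0]]' 1;  python3 -m jog '[[0,0,0,0,0,0],[0,0,0,0,0,0],[0,0,0,0,0,0],[0,0,0,0,0,0],[0,0,0,0,0,0],[0,0,0,0,0,0],[0,0,0,0,0,0],[0,0,0,0,0,0],[0,0,0,0,0,0],[0,0,0,0,0,0]]' 0
python3 - <<'E'
from rig import robot
import cv2
r=robot.read_camera("wrist");cv2.imwrite("pics/w7.png",r["frame"][:,:,::-1])
E
```

```text
time_s: 10.6
eef_pos: [0.5763, -0.2089, 0.1043]
orientation: [-0.0, 0.767, 0.641, -0.0]
wrist_force: [0.3, 0.4, -0.0]
width: 1.0
gripper_force: 0.0
time_s: 11.43
eef_pos: [0.5766, -0.2091, 0.1055]
orientation: [0.0, 0.767, 0.641, 0.0]
wrist_force: [-1.6, 0.6, 6.1]
width: 0.403
gripper_force: 60.5
```

View pics/w7.png

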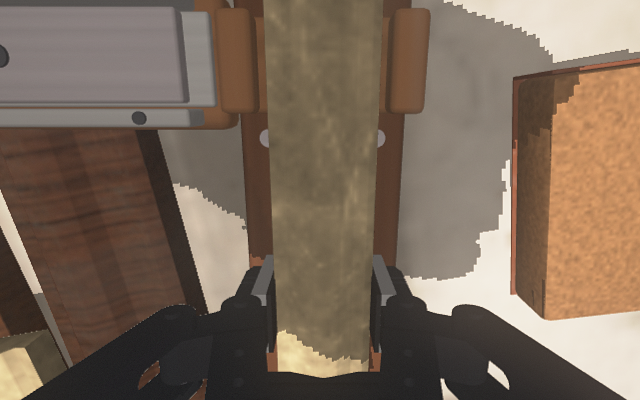

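The moulding (u≈270–378) is held across its width at 60 N, and the tongue is clear of it. Time to lift.

```bash
python3 -m jog '[[0,0,0.2,0,0,0],[0,0,0.4,0,0,0],[0,0,0.4,0,0,0],[0,0,0.4,0,0,0],[0,0,0.4,0,0,0],[0,0,0.4,0,0,0],[0,0,0.4,0,0,0],[0,0,0.4,0,0,0],[0,0,0.4,0,0,0],[0,0,0.4,0,0,0],[0,0,0.4,0,0,0],[0,0,0.4,0,0,0],[0,0,0.4,0,0,0],[0,0,0.4,0,0,0],[0,0,0.4,0,0,0],[0,0,0.3,0,0,0],[0,0,0.1,0,0,0],[0,0,0,0,0,0],[0,0,0,0,0,0]]';  python3 -m jog '[[0,0,0,0,0,0],[0,0,0,0,0,0],[0,0,0,0,0,0],[0,0,0,0,0,0],[0,0,0,0,0,0],[0,0,0,0,0,0]]'
python3 - <<'E'
from rig import robot
import cv2,numpy as np
r=robot.read_camera("scene");a=r["frame"][120:320,260:500]
w=robot.read_camera("wrist")["frame"]
cv2.imwrite("pics/f.png",np.hstack([cv2.resize(a,(430,358)),cv2.resize(w,(360,358))])[:,:,::-1])
E
```

```text
time_s: 13.07
eef_pos: [0.5763, -0.2089, 0.2286]
orientation: [-0.0, 0.767, 0.641, -0.0]
wrist_force: [0.7, -0.7, -0.1]
width: 0.407
gripper_force: 59.9
time_s: 13.57
eef_pos: [0.5764, -0.209, 0.2288]
orientation: [-0.0, 0.767, 0.641, -0.0]
wrist_force: [-0.1, -0.2, -0.7]
width: 0.403
gripper_force: 59.9
```

View pics/f.png

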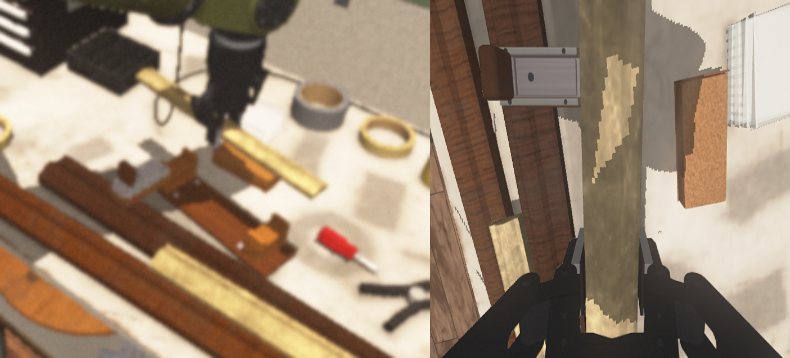

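The moulding is held level above the rest, about 0.124 m up. The latch is back and the bystanders haven't moved.

```bash
python3 -c "
from rig import robot
print(robot.finish_job())"
```

```text
the job is handed in; nothing more can be done
None
```

I handed the job in at about 13.6 s of the 40 s: the latch is back at its end stop and the moulding is held level and steady about 12 cm above the saddles, with the other things apparently unmoved in the last pictures; the hand-in returned no verdict.

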